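Sort optical pillar posts by weight

TASK

Two full-size pillar posts stand on the optical table, outwardly alike, but each may be cored with steel (heavy) or hollow (light); both may be the same. Lift each one to judge its weight, then stand it upright in its tray: cored posts in the square tray, hollow posts in the round tray. Do not knock a post over, and let go of both at the end.

Things in the scene. Friction and masses are not known exactly. Their poses are not given: they have to be found in the camera images.
- post_a: full-size pillar post: upright matt-black cylinder with a bright band near its top and a 22 mm bright disc on top, 38 mm in diameter, 75 mm tall, standing on the table. Either cored (about 0.6 kg) or hollow (about 0.16 kg), drawn anew each time for each post, not visible. Origin: centre of its underside; z up its axis.
- post_b: the other full-size pillar post: upright matt-black cylinder with a bright band near its top and a 22 mm bright disc on top, 38 mm in diameter, 75 mm tall, standing on the table. Either cored (about 0.6 kg) or hollow (about 0.16 kg), drawn anew each time for each post, not visible. Origin as post_a. Not the 40 mm tall spacer nor the slim post, which lack the band.
- square_tray: fixed open aluminium tray for cored posts: square, 166 mm a side outside, 160 mm inside, rim 25 mm above the table, wall 3 mm, flat floor 5 mm above the table; two posts fit side by side, 40 mm either side of the centre. Origin: centre of its underside, on the table; x and y along its sides, z up.
- round_tray: fixed open aluminium tray for hollow posts: round, 172 mm outside diameter, 164 mm inside, rim 25 mm above the table, wall 4 mm, flat floor 5 mm above the table; two posts fit side by side, 40 mm either side of the centre. Origin: centre of its underside, on the table; z up.
Mind the look-alikes: they are no part of the job. Leave any green look-alike of the post_a alone.

How it is judged:
By the outcome, as a careful person would: the job done as asked, in the order asked, and still so for the second after the job is handed in, with the robot touching nothing.
It also fails if it takes over 54 s, if anything falls off the work surface, if the arm or the gripper's body presses on something with over 40 N, if the wrist force passes 120 N, or if a joint passes its speed limit or range.

ROBOT

A 7-joint arm with a two-finger parallel gripper is mounted at the origin on the work surface. World frame = base frame: x ahead of the robot, y to its left, z up, the work surface at z = 0. Lengths are in m, angles in rad, forces in N, time in s.
With the tool pointing down it reaches from about 0.425 to 0.975 m from the base axis. Payload 16.7 kg.
Tool frame: the origin (TCP) lies midway between the tips of the shut fingers; the grasp point (between the pads) lies 19 mm behind it (r.grasp_offset is the distance from the TCP to the grasp point, in m); z points along the fingers, y is the direction in which the jaws open and shut (so a half turn about z gives the same grasp; the last joint's range is limited). The gripper opens to 85 mm and grips with 20 to 120 N. Pads are 22 mm wide; open, the fingers measure 114 mm over their backs; the gripper's body (76 mm by 85 mm) begins 54 mm behind the grasp point. The pads swing forward as they close: fully open they stand 13 mm farther back than shut.
Start: joints at [-1.294, 0.426, 0.074, 1.606, -0.034, 1.111, -0.067], TCP at [0.279, 0.615, 0.231] pointing down, gripper open.
Joint ranges: [-2.85, 2.85], [-0.5, 2.14], [-1.23, 1.37], [0.21, 2.46], [-1.02, 4.16], [0.16, 2.05], [-2.73, 2.73]. Speed limits (rad/s): [1.89, 1.89, 2.39, 2.39, 3.01, 3.01, 3.01].

INTERFACE

Orientations are given as a unit quaternion [w, x, y, z].
In Python, from cell import status, camera, camera_params, ticket, r gives the robot as it stands. The module is installed in compiled form; this text tells all that it offers.
- The arm moves only by the shell command python3 -m creep 'ROWS' [FORCE]. ROWS is a JSON object of lists of equal length, an entry for each row: "delta_pos": the shift along the tool's x, y, z in mm, a list of three; "rot": the turn, a rotation vector about the tool's x, y, z in rad, a list of three; "grip": the gripper command: -1 is fully open, 1 is shut, values between are in proportion. In form: {"delta_pos": [[x, y, z], ...], "rot": [[rx, ry, rz], ...], "grip": [grip, ...]}. A call has 1 to 20 rows; each row shifts and turns the commanded pose from where the row before left it, along the tool's axes as they then stand; what a row does not reach is not made up. A row lasts 1/8 s, in which the tool goes at most 62.5 mm and 10.7 degrees, less where a joint would pass 70% of its speed; a pose out of reach is approached as far as the arm can. A call is refused whole if a number of a shift passes 62.5 or a number of a turn 0.188, either way. A call with a gripper value outside its range is refused whole. The fingers move at their own pace and stop on an object; FORCE is the grip in N (left out, the last holds). Time passes only in rows, so rows that do not move let the fingers close. It gives the time, the measured TCP pose, the force and the opening at its end, in the units of the state.
- status.get_obs(): the state, without advancing time (a new reading comes with each control period).
- camera(name): name is "scene" or "top" or "wrist"; returns (picture, depth): 480x640x3 uint8, blue, green, red; 480x640 float32, m along the optical axis (not along the pixel's ray), 0 where there is no reading.
- camera_params(name): a dict with "mtx" (3x3 intrinsics, pixels), "origin" and "rotation" of the camera in the world; the wrist camera has in their place "hand_eye" (4x4, takes a point from camera to tool coordinates, whose origin is the TCP and whose axes are the flange's). Camera axes: x right, y down, z forward; pixel columns grow to the right and rows downward; lengths in m; the calibration is good to about 2 mm. A picture is of the moment at which its call begins: read the wrist's pose just before it. camera_params takes no time and is no camera call.
- ticket.job_done(): hands the job in, once; it reports no verdict.
The state is a dict: "t": time; "q": joint angles; "qd": joint speeds; "tau": joint torques, N m; "eef_pos": TCP position; "orientation": TCP orientation; "ft_force": force on the tool from outside, world axes, zero at the start; "wrist_torque": the same for the moment, N m; "finger_gap": finger opening in m.
Only numpy, scipy, OpenCV 4.12 (cv2) and the standard library are available. Lean on these libraries where they do the work, as an engineer would, in place of code of your own. Each camera call takes 0.05 s, during which the arm holds its last target.

## Working session

There is one attempt and no reset: what is moved stays moved. The work goes in short steps, Python scripts to look and compute and a shell command to move; the robot and the scene stay as the last step left them, time stands still between calls to the robot, and variables do not carry over. Pictures are saved under pics/ and viewed, and the job is handed in when it is done.

```bash
mkdir -p pics
python3 - <<'E'
from cell import status,camera,camera_params
import cv2,numpy as np
o=status.get_obs();print({k:np.round(v,3) for k,v in o.items()})
for n in("top","scene"):
    p,d=camera(n);cv2.imwrite(f"pics/{n}0.png",p);np.save(f"pics/{n}0d.npy",d)
    c=camera_params(n);print(n,{k:np.round(v,3).tolist() for k,v in c.items() if k in("mtx","origin","rotation")})
print(camera_params("wrist")["hand_eye"])
E
```

```text
{'t': np.float64(0.0), 'q': array([-1.294,  0.427,  0.074,  1.607, -0.034,  1.111, -0.067]), 'qd': array([ 0.003,  0.   ,  0.001, -0.   ,  0.   , -0.   , -0.   ]), 'tau': array([-0.0000e+00, -9.4986e+01,  3.7610e+00, -4.6349e+01,  1.9000e-02,
        1.1000e-02,  0.0000e+00]), 'eef_pos': array([0.279, 0.614, 0.231]), 'orientation': array([-0.   ,  0.211,  0.977, -0.001]), 'ft_force': array([0.204, 0.358, 0.213]), 'wrist_torque': array([-0.061, -0.014,  0.036]), 'finger_gap': np.float64(0.085)}
top {'mtx': [[544.671, 0.0, 325.112], [0.0, 544.671, 244.384], [0.0, 0.0, 1.0]], 'origin': [0.364, -0.012, 0.967], 'rotation': [-0.077, 0.704, -0.702, 0.078]}
scene {'mtx': [[450.619, 0.0, 307.5], [0.0, 450.619, 236.638], [0.0, 0.0, 1.0]], 'origin': [1.271, 0.215, 0.569], 'rotation': [-0.271, 0.533, 0.715, -0.363]}
[[-4.08990504e-05 -9.47408384e-01 -3.20027111e-01  8.10585086e-02]
 [ 9.99999788e-01 -2.46965580e-04  6.03318321e-04 -4.22799964e-04]
 [-6.50624516e-04 -3.20027019e-01  9.47408193e-01 -1.42721445e-01]
 [ 0.00000000e+00  0.00000000e+00  0.00000000e+00  1.00000000e+00]]
```

View pics/top0.png

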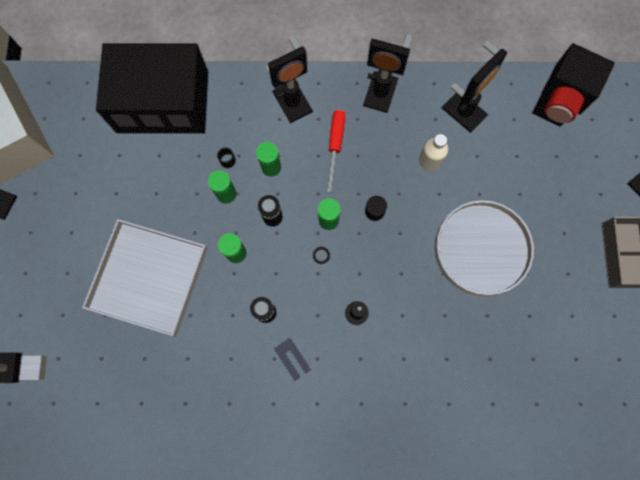

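View pics/scene0.png

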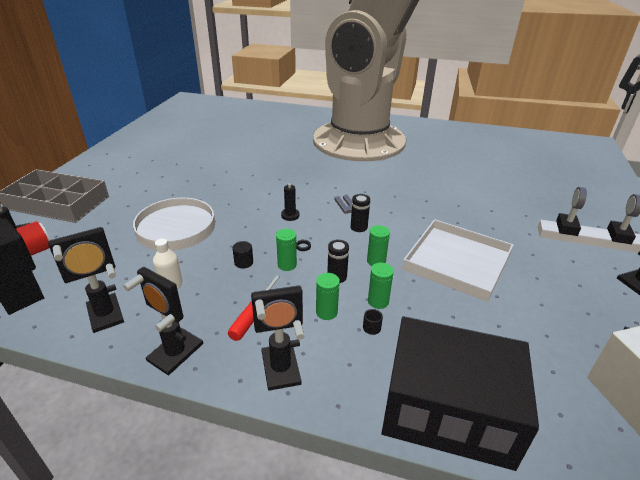

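```bash
cat > h.py <<'E'
import numpy as np,cv2
from scipy.spatial.transform import Rotation as R
from cell import camera_params,status,camera
def Rc(q):
    q=np.array(q,float)
    return q if q.shape==(3,3) else R.from_quat(np.r_[q[1:],q[0]]).as_matrix()
def ray(n,u,v,pose=None):
    c=camera_params(n);k=c["mtx"];d=np.array([(u-k[0][2])/k[0][0],(v-k[1][2])/k[1][1],1])
    if n!="wrist": return np.array(c["origin"]),Rc(c["rotation"])@d
    o=pose or status.get_obs();Rt=Rc(o["orientation"]);H=np.array(c["hand_eye"])
    return np.array(o["eef_pos"])+Rt@H[:3,3],Rt@H[:3,:3]@d
def at(n,u,v,z,pose=None):
    o,d=ray(n,u,v,pose);return o+d*(z-o[2])/d[2]
def dep(n,u,v,D,pose=None):
    o,d=ray(n,u,v,pose);return o+d*D[int(v),int(u)]
E
python3 - <<'E'
from h import *
np.set_printoptions(precision=3,suppress=True)
D=np.load("pics/top0d.npy");S=np.load("pics/scene0d.npy")
for n,u,v in [("post1",269,205),("post2",262,304),("table",320,350),("table",450,350),("sq",147,277),("rd",485,248),("g",329,207),("g",268,151),("g",221,179),("g",230,241),("slim",357,310),("spacer",376,205),("drv",336,130),("ring",321,249)]:
    print(n,dep("top",u,v,D))
for n,u,v in [("post1",338,246),("post2",361,199),("sq",460,257),("rd",175,222),("table",250,300)]:
    print("scene",n,dep("scene",u,v,S))
im=cv2.imread("pics/top0.png")
c=im[130:340,190:400];cv2.imwrite("pics/crop.png",cv2.resize(c,None,fx=2.8,fy=2.8,interpolation=2))
# trays by depth: floor/rim corners
for u,v in[(120,222),(204,245),(176,333),(85,306)]: print("corner",at("top",u,v,.025))
for u,v in[(485,202),(533,248),(485,294),(436,248)]: print("rdrim",at("top",u,v,.025))
E
```

```text
post1 [0.63  0.082 0.076]
post2 [0.462 0.09  0.074]
table [ 0.39  -0.005  0.001]
table [ 0.39  -0.232 -0.001]
sq [0.518 0.305 0.002]
rd [ 0.572 -0.303  0.004]
g [ 0.627 -0.02   0.074]
g [0.728 0.086 0.076]
g [0.676 0.166 0.078]
g [0.567 0.146 0.077]
slim [ 0.452 -0.066  0.076]
spacer [ 0.641 -0.103  0.042]
drv [ 0.79  -0.033  0.026]
ring [ 0.569 -0.006  0.003]
scene post1 [0.634 0.083 0.075]
scene post2 [0.461 0.091 0.075]
scene sq [0.508 0.307 0.005]
scene rd [ 0.561 -0.303  0.005]
scene table [ 0.737 -0.051 -0.001]
corner [0.613 0.353 0.025]
corner [0.571 0.201 0.025]
corner [0.417 0.241 0.025]
corner [0.463 0.401 0.025]
rdrim [ 0.652 -0.302  0.025]
rdrim [ 0.567 -0.381  0.025]
rdrim [ 0.485 -0.291  0.025]
rdrim [ 0.567 -0.21   0.025]
```

View pics/crop.png

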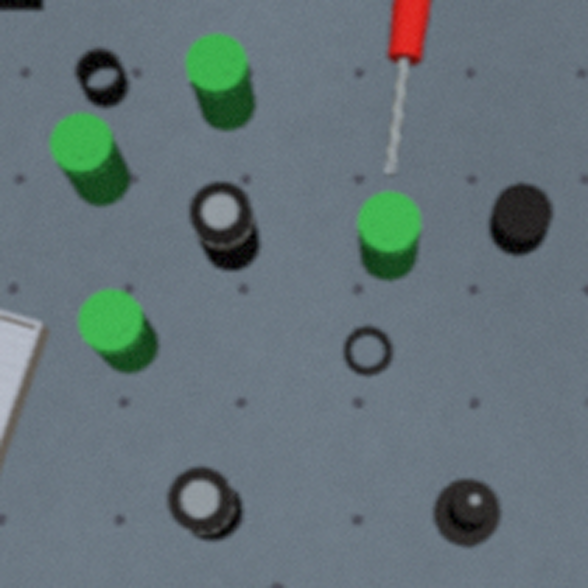

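Run:
```python
from h import *
np.set_printoptions(precision=4,suppress=True)
for n,pts in(("top",[(268,205),(261,307)]),("scene",[(338,246),(361,199)])):
    im=cv2.imread(f"pics/{n}0.png");g=cv2.cvtColor(im,6)
    for u,v in pts:
        w=g[v-9:v+10,u-12:u+13];m=(w>135).astype(np.uint8)
        k,l,s,c=cv2.connectedComponentsWithStats(m)
        i=1+np.argmax(s[1:,4]);uv=c[i]+[u-12,v-9];print(n,uv,s[i],at(n,*uv,.075))
im=cv2.imread("pics/scene0.png");cv2.imwrite("pics/sc.png",cv2.resize(im[170:300,270:450],None,fx=4,fy=4,interpolation=2))
o=status.get_obs();M=Rc(o["orientation"]);print(M)
```

```text
top [268.0928 204.9278] [ 7  4 11 11 97] [0.6306 0.084  0.075 ]
top [260.9469 307.7699] [  6   4  12  13 113] [0.4555 0.0914 0.075 ]
scene [337.9608 242.3333] [  0   0  25  19 153] [0.6223 0.0804 0.075 ]
scene [363.3556 195.0056] [  0   0  25  19 180] [0.4428 0.0931 0.075 ]
[[-0.9107  0.4131 -0.0004]
 [ 0.4131  0.9107 -0.0011]
 [-0.0001 -0.0012 -1.    ]]
```

View pics/sc.png

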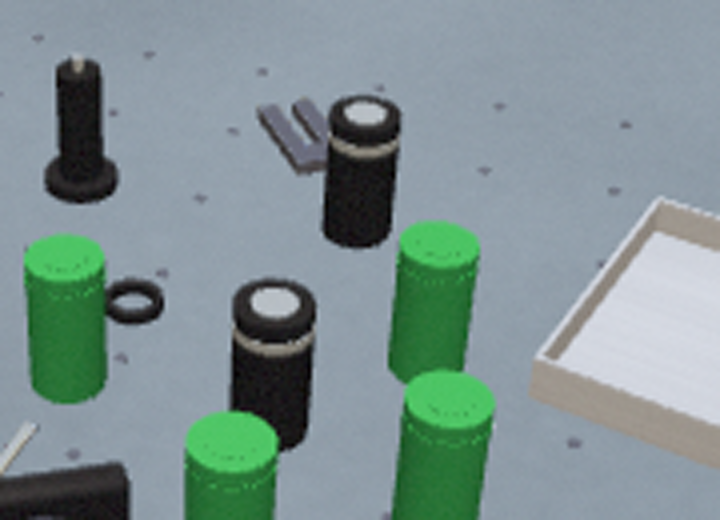

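```bash
python3 -m creep '{"delta_pos":[[-44.9,-28.2,0],[-44.9,-28.2,0],[-44.9,-28.2,0],[-44.9,-28.2,0],[-44.9,-28.2,0],[-44.9,-28.2,0],[-44.9,-28.2,0],[-44.9,-28.2,0],[-44.9,-28.2,0],[-44.9,-28.2,0],[-44.9,-28.2,0],[-44.9,-28.2,0],[0,0,0],[0,0,0],[0,0,0],[0,0,0],[0,0,0]],"rot":[[0,0,0],[0,0,0],[0,0,0],[0,0,0],[0,0,0],[0,0,0],[0,0,0],[0,0,0],[0,0,0],[0,0,0],[0,0,0],[0,0,0],[0,0,0.151],[0,0,0.151],[0,0,0.151],[0,0,0.151],[0,0,0]],"grip":[-0.4,-0.4,-0.4,-0.4,-0.4,-0.4,-0.4,-0.4,-0.4,-0.4,-0.4,-0.4,-0.4,-0.4,-0.4,-0.4,-0.4]}' 60
python3 - <<'E'
from h import *
np.set_printoptions(precision=4,suppress=True)
o=status.get_obs();p,D=camera("wrist");cv2.imwrite("pics/w1.png",p);np.save("pics/w1d.npy",D)
print(o["eef_pos"],o["q"],o["finger_gap"],Rc(o["orientation"]))
E
```

```text
t: 2.22
eef_pos: [0.6295, 0.0841, 0.231]
orientation: [-0.0, 0.492, 0.871, -0.0]
ft_force: [-0.4, -0.2, -0.2]
finger_gap: 0.0597
[0.6295 0.0841 0.231 ] [-0.5765  0.3857  0.4494  1.7194 -0.186   1.0796  0.4743] 0.05966247347505231 [[-0.5158  0.8567 -0.0006]
 [ 0.8567  0.5158 -0.0005]
 [-0.0001 -0.0008 -1.    ]]
```

View pics/w1.png

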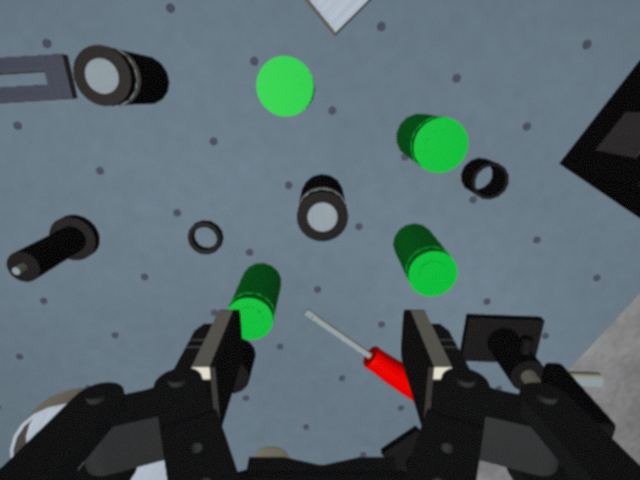

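Run:
```python
from h import *
np.set_printoptions(precision=4,suppress=True)
D=np.load("pics/w1d.npy")
for u,v in[(322,216),(102,77),(440,145),(433,272),(252,318),(285,86)]:print(at("wrist",u,v,.075),dep("wrist",u,v,D))
```

```text
[0.6313 0.083  0.075 ] [0.6312 0.0833 0.0761]
[0.457  0.0891 0.075 ] [0.4568 0.089  0.0747]
[0.6751 0.1694 0.075 ] [0.675  0.1694 0.0752]
[0.7276 0.0891 0.075 ] [0.727  0.0893 0.0762]
[ 0.6273 -0.0184  0.075 ] [ 0.6273 -0.0182  0.0753]
[0.5636 0.1471 0.075 ] [0.5636 0.1471 0.0747]
```

```bash
python3 -m creep '{"delta_pos":[[-1.3,1,40],[0,0,50],[0,0,40],[0,0,30],[0,0,20],[0,0,18],[0,0,0],[0,0,0],[0,0,0],[0,0,0],[0,0,0],[0,0,0],[0,0,0],[0,0,0]],"rot":[[0,0,0],[0,0,0],[0,0,0],[0,0,0],[0,0,0],[0,0,0],[0,0,0],[0,0,0],[0,0,0],[0,0,0],[0,0,0],[0,0,0],[0,0,0],[0,0,0]],"grip":[-0.4,-0.4,-0.4,-0.4,-0.4,-0.4,-0.4,-0.4,1,1,1,1,1,1]}' 60
python3 -c "
from cell import status;o=status.get_obs();print(o['ft_force'],o['wrist_torque'],o['tau'])"
```

```text
t: 4.03
eef_pos: [0.6315, 0.0832, 0.0343]
orientation: [0.0, 0.492, 0.87, 0.0]
ft_force: [-3.5, 0.1, 7.4]
finger_gap: 0.036
[-3.51283137  0.07524739  7.38200573] [-0.23798211  0.75235088  0.03218265] [-3.13042514e-01 -9.31293082e+01  1.19431660e+01 -3.27168703e+01
 -2.48203743e-01 -1.11279812e+00 -3.94095643e-02]
```

```bash
python3 -m creep '{"delta_pos":[[0,0,-5],[0,0,-10],[0,0,-25],[0,0,-30],[0,0,-20],[0,0,0],[0,0,0],[0,0,0],[0,0,0]],"rot":[[0,0,0],[0,0,0],[0,0,0],[0,0,0],[0,0,0],[0,0,0],[0,0,0],[0,0,0],[0,0,0]],"grip":[1,1,1,1,1,1,1,1,1]}' 60
python3 - <<'E'
from h import *
o=status.get_obs();print(o['ft_force'],o['wrist_torque'])
p,D=camera("scene");cv2.imwrite("pics/s1.png",p)
print(status.get_obs()['ft_force'])
E
```

```text
t: 5.15
eef_pos: [0.6309, 0.0832, 0.1226]
orientation: [-0.0, 0.492, 0.87, -0.0]
ft_force: [-0.3, 0.6, -1.2]
finger_gap: 0.0361
[-0.33405181  0.59489066 -1.24712835] [-0.01182323  0.00455336  0.06186109]
[-0.25825974  0.23539079 -1.43919591]
```

View pics/s1.png

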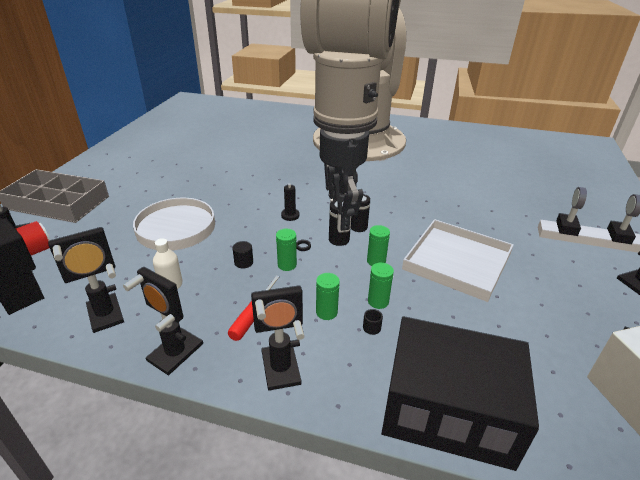

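```bash
python3 -m creep '{"delta_pos":[[0,0,-20],[0,0,-20],[-16.6,-12.5,0],[-33.2,-25,0],[-33.2,-25,0],[-33.2,-25,0],[-33.2,-25,0],[-33.2,-25,0],[-33.2,-25,0],[-33.2,-25,0],[-33.2,-25,0],[-33.2,-25,0],[-16.6,-12.5,0],[0,0,0],[0,0,0]],"rot":[[0,0,0],[0,0,0],[0,0,0],[0,0,0],[0,0,0],[0,0,0],[0,0,0],[0,0,0],[0,0,0],[0,0,0],[0,0,0],[0,0,0],[0,0,0],[0,0,0],[0,0,0]],"grip":[1,1,1,1,1,1,1,1,1,1,1,1,1,1,1]}' 60
python3 - <<'E'
from h import *
np.set_printoptions(precision=3,suppress=True)
o=status.get_obs();print(o['ft_force'],o['q'],o['eef_pos'],Rc(o['orientation']))
p,D=camera("wrist");cv2.imwrite("pics/w2.png",p);np.save("pics/w2d.npy",D)
p,D=camera("top");cv2.imwrite("pics/t2.png",p)
E
```

```text
t: 7.08
eef_pos: [0.5881, -0.329, 0.1633]
orientation: [-0.0, 0.492, 0.871, 0.0]
ft_force: [0.6, 0.9, -2.0]
finger_gap: 0.0362
[ 0.629  0.932 -2.006] [ 0.068  0.527  0.485  1.691 -0.284  0.995  1.195] [ 0.588 -0.329  0.163] [[-0.516  0.857 -0.   ]
 [ 0.857  0.516  0.001]
 [ 0.001  0.    -1.   ]]
```

View pics/w2.png

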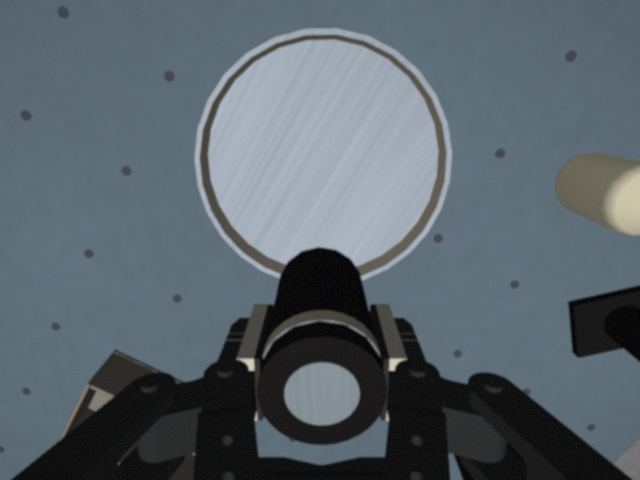

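View pics/t2.png

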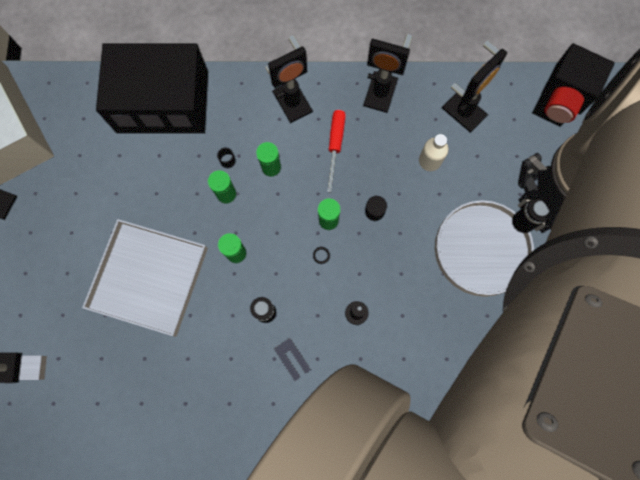

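Run:
```python
from h import *
np.set_printoptions(precision=4,suppress=True)
for u,v in[(195,157),(452,157),(322,28)]:print(at("wrist",u,v,.025))
D=np.load("pics/w2d.npy")
for u,v in[(320,150),(322,393),(322,380)]:print(dep("wrist",u,v,D))
```

```text
[ 0.4948 -0.3341  0.025 ]
[ 0.6404 -0.2463  0.025 ]
[ 0.5269 -0.2248  0.025 ]
[ 0.5645 -0.2897  0.0033]
[ 0.5895 -0.329   0.2038]
[ 0.5868 -0.3246  0.2047]
```

```bash
python3 -m creep '{"delta_pos":[[0,0,20],[0,0,35],[0,0,30],[0,0,20],[0,0,10],[0,0,5],[0,0,2],[0,0,1],[0,0,0.5],[0,0,0],[0,0,0]],"rot":[[0,0,0],[0,0,0],[0,0,0],[0,0,0],[0,0,0],[0,0,0],[0,0,0],[0,0,0],[0,0,0],[0,0,0],[0,0,0]],"grip":[1,1,1,1,1,1,1,1,1,1,1]}' 60
```

```text
t: 8.55
eef_pos: [0.5879, -0.33, 0.04]
orientation: [0.0, 0.492, 0.87, -0.0]
ft_force: [-0.2, -0.2, -1.8]
finger_gap: 0.0363
```

```bash
python3 -m creep '{"delta_pos":[[0,0,0.5],[0,0,0.5],[0,0,0],[0,0,0]],"rot":[[0,0,0],[0,0,0],[0,0,0],[0,0,0]],"grip":[1,1,1,1]}' 60
```

```text
t: 9.05
eef_pos: [0.588, -0.3302, 0.0393]
orientation: [0.0, 0.492, 0.87, 0.0]
ft_force: [-3.0, 0.9, 6.5]
finger_gap: 0.0361
```

Contact with the floor. Release and rise.

```bash
python3 -m creep '{"delta_pos":[[0,0,0],[0,0,0],[0,0,0],[0,0,0],[0,0,-10],[0,0,-25],[0,0,-35],[0,0,-40],[0,0,-30],[0,0,0]],"rot":[[0,0,0],[0,0,0],[0,0,0],[0,0,0],[0,0,0],[0,0,0],[0,0,0],[0,0,0],[0,0,0],[0,0,0]],"grip":[0,-0.4,-0.4,-0.4,-0.4,-0.4,-0.4,-0.4,-0.4,-0.4]}' 60
python3 - <<'E'
from h import *
np.set_printoptions(precision=3,suppress=True)
o=status.get_obs();print(o['ft_force'],o['q'],o['eef_pos'])
p,D=camera("wrist");cv2.imwrite("pics/w3.png",p);np.save("pics/w3d.npy",D)
E
```

```text
t: 10.3
eef_pos: [0.5889, -0.3308, 0.1821]
orientation: [0.002, 0.493, 0.87, 0.0]
ft_force: [-0.3, -0.5, -0.7]
finger_gap: 0.0599
[-0.327 -0.463 -0.733] [ 0.061  0.508  0.497  1.676 -0.276  1.023  1.189] [ 0.589 -0.331  0.182]
```

View pics/w3.png

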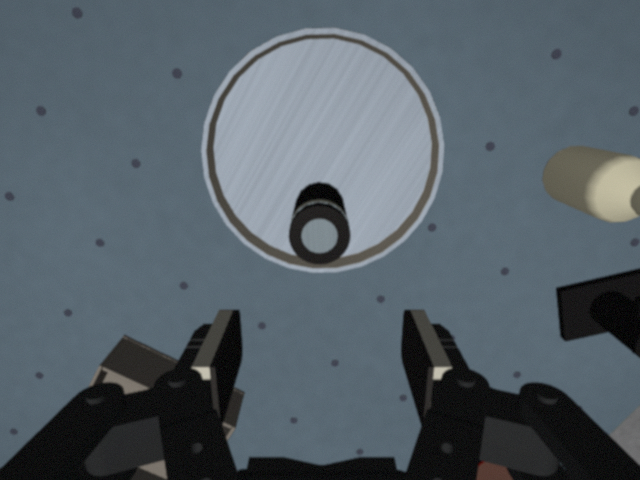

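```bash
python3 -m creep '{"delta_pos":[[19.5,4.7,-10],[39,9.4,0],[39,9.4,0],[39,9.4,0],[39,9.4,0],[39,9.4,0],[39,9.4,0],[39,9.4,0],[39,9.4,0],[39,9.4,0],[39,9.4,0],[19.5,4.7,0],[0,0,0],[0,0,0]],"rot":[[0,0,0],[0,0,0],[0,0,0],[0,0,0],[0,0,0],[0,0,0],[0,0,0],[0,0,0],[0,0,0],[0,0,0],[0,0,0],[0,0,0],[0,0,0],[0,0,0]],"grip":[-0.4,-0.4,-0.4,-0.4,-0.4,-0.4,-0.4,-0.4,-0.4,-0.4,-0.4,-0.4,-0.4,-0.4]}' 60
python3 - <<'E'
from h import *
np.set_printoptions(precision=4,suppress=True)
o=status.get_obs();p,D=camera("wrist");cv2.imwrite("pics/w4.png",p);np.save("pics/w4d.npy",D)
print(o['ft_force'],o['q'],o["eef_pos"],Rc(o["orientation"]))
g=cv2.cvtColor(p,6)
k,l,s,c=cv2.connectedComponentsWithStats((g>125).astype(np.uint8))
for i in range(1,k):
    if 300<s[i,4]<6000: print(c[i],s[i],at("wrist",*c[i],.075))
E
```

```text
t: 12.1
eef_pos: [0.4553, 0.0905, 0.1887]
orientation: [-0.0, 0.492, 0.87, -0.0]
ft_force: [-0.5, -0.6, 0.3]
finger_gap: 0.0598
[-0.5081 -0.6079  0.268 ] [-0.6645  0.127   0.3593  2.1249 -0.0567  0.8989  0.2684] [0.4553 0.0905 0.1887] [[-0.5149  0.8572 -0.0004]
 [ 0.8572  0.5149 -0.0003]
 [-0.     -0.0004 -1.    ]]
[321.9686 232.4075] [306 217  33  32 827] [0.4568 0.0899 0.075 ]
```

View pics/w4.png

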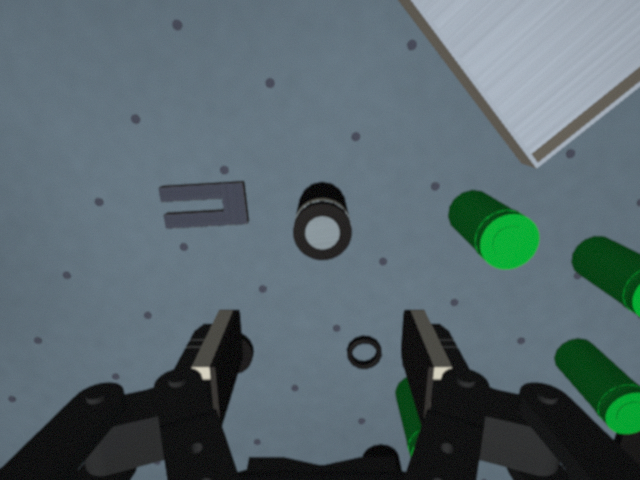

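```bash
python3 -m creep '{"delta_pos":[[-1.3,1,30],[0,0,45],[0,0,35],[0,0,25],[0,0,15],[0,0,5],[0,0,0],[0,0,0],[0,0,0],[0,0,0],[0,0,0],[0,0,0],[0,0,0],[0,0,0]],"rot":[[0,0,0],[0,0,0],[0,0,0],[0,0,0],[0,0,0],[0,0,0],[0,0,0],[0,0,0],[0,0,0],[0,0,0],[0,0,0],[0,0,0],[0,0,0],[0,0,0]],"grip":[-0.4,-0.4,-0.4,-0.4,-0.4,-0.4,-0.4,-0.4,1,1,1,1,1,1]}' 60
python3 -m creep '{"delta_pos":[[0,0,-5],[0,0,-10],[0,0,-25],[0,0,-30],[0,0,-30],[0,0,-20],[0,0,0],[0,0,0],[0,0,0],[0,0,0]],"rot":[[0,0,0],[0,0,0],[0,0,0],[0,0,0],[0,0,0],[0,0,0],[0,0,0],[0,0,0],[0,0,0],[0,0,0]],"grip":[1,1,1,1,1,1,1,1,1,1]}' 60
python3 - <<'E'
from h import *
np.set_printoptions(precision=3,suppress=True)
print(status.get_obs()['ft_force'])
p,D=camera("wrist");cv2.imwrite("pics/w5.png",p)
o=status.get_obs();print(o['ft_force'],o['eef_pos'])
print(dep("wrist",322,393,D))
E
```

```text
t: 13.9
eef_pos: [0.4574, 0.0905, 0.0344]
orientation: [0.0, 0.492, 0.87, 0.0]
ft_force: [-2.4, -1.6, 10.5]
finger_gap: 0.0363
t: 15.15
eef_pos: [0.4568, 0.0902, 0.1532]
orientation: [-0.0, 0.493, 0.87, -0.001]
ft_force: [0.1, -0.3, -2.0]
finger_gap: 0.0365
[ 0.097 -0.296 -2.007]
[-0.155 -0.146 -1.295] [0.457 0.09  0.153]
[0.458 0.091 0.195]
```

View pics/w5.png

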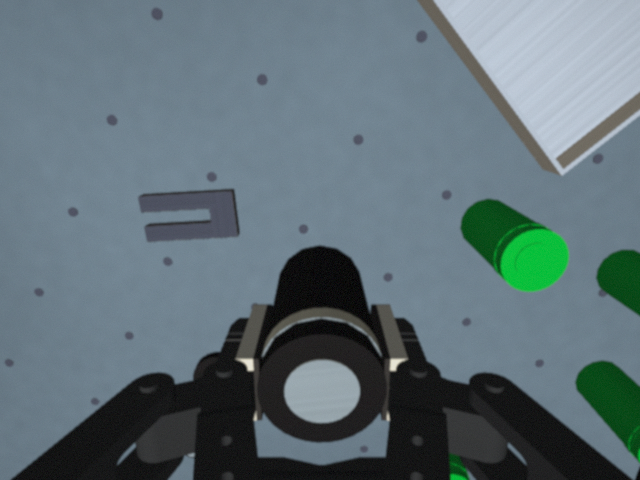

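```bash
python3 -m creep '{"delta_pos":[[0,0,-10],[-17.5,-5.1,-10],[-34.9,-10.3,0],[-34.9,-10.3,0],[-34.9,-10.3,0],[-34.9,-10.3,0],[-34.9,-10.3,0],[-34.9,-10.3,0],[-34.9,-10.3,0],[-34.9,-10.3,0],[-34.9,-10.3,0],[-17.5,-5.1,0],[0,0,0],[0,0,0],[0,0,0]],"rot":[[0,0,0],[0,0,0],[0,0,0],[0,0,0],[0,0,0],[0,0,0],[0,0,0],[0,0,0],[0,0,0],[0,0,0],[0,0,0],[0,0,0],[0,0,0],[0,0,0],[0,0,0]],"grip":[1,1,1,1,1,1,1,1,1,1,1,1,1,1,1]}' 60
python3 - <<'E'
from h import *
np.set_printoptions(precision=4,suppress=True)
o=status.get_obs();print(o['ft_force'],o['eef_pos'],Rc(o["orientation"]))
p,D=camera("wrist");cv2.imwrite("pics/w6.png",p)
print(dep("wrist",322,393,D))
p,D=camera("top");cv2.imwrite("pics/t6.png",p)
E
```

```text
t: 17.08
eef_pos: [0.5487, -0.2607, 0.1739]
orientation: [-0.0, 0.492, 0.871, 0.0]
ft_force: [0.1, -0.6, -1.3]
finger_gap: 0.0363
[ 0.1123 -0.6146 -1.3439] [ 0.5487 -0.2607  0.1739] [[-0.5161  0.8565  0.    ]
 [ 0.8565  0.5161  0.0006]
 [ 0.0005  0.0003 -1.    ]]
[ 0.5497 -0.2609  0.215 ]
```

View pics/w6.png

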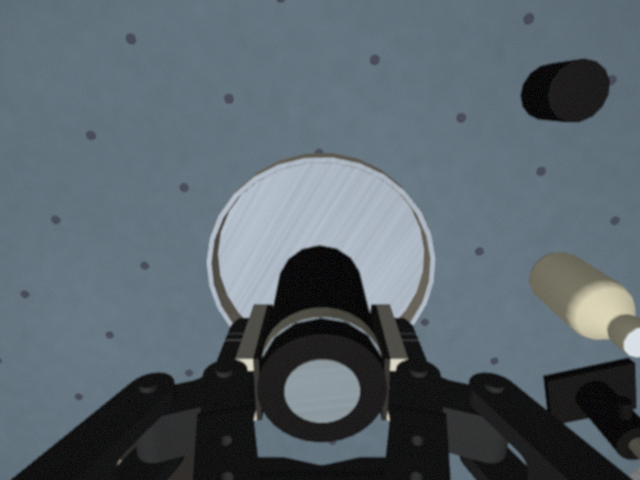

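View pics/t6.png

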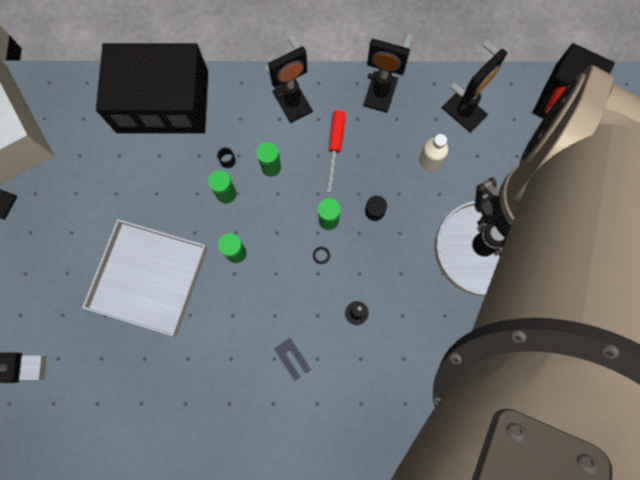

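```bash
python3 -m creep '{"delta_pos":[[0,0,20],[0,0,35],[0,0,35],[0,0,22],[0,0,12],[0,0,6],[0,0,2.5],[0,0,1],[0,0,0.5],[0,0,0.5],[0,0,0],[0,0,0]],"rot":[[0,0,0],[0,0,0],[0,0,0],[0,0,0],[0,0,0],[0,0,0],[0,0,0],[0,0,0],[0,0,0],[0,0,0],[0,0,0],[0,0,0]],"grip":[1,1,1,1,1,1,1,1,1,1,1,1]}' 60
```

```text
t: 18.68
eef_pos: [0.5489, -0.2619, 0.0396]
orientation: [0.0, 0.492, 0.87, 0.0]
ft_force: [-0.7, 0.5, 2.3]
finger_gap: 0.0366
```

Touching lightly; let go and rise.

```bash
python3 -m creep '{"delta_pos":[[0,0,0.3],[0,0,0],[0,0,0],[0,0,0],[0,0,0],[0,0,-10],[0,0,-25],[0,0,-35],[0,0,-40],[0,0,-30],[20,0,0],[40,0,0],[50,0,0],[50,0,0],[40,0,0],[0,0,0],[0,0,0]],"rot":[[0,0,0],[0,0,0],[0,0,0],[0,0,0],[0,0,0],[0,0,0],[0,0,0],[0,0,0],[0,0,0],[0,0,0],[0,0,0],[0,0,0],[0,0,0],[0,0,0],[0,0,0],[0,0,0],[0,0,0]],"grip":[1,0,-0.4,-0.4,-0.4,-0.4,-0.4,-0.4,-0.4,-0.4,-0.4,-0.4,-0.4,-0.4,-0.4,-0.4,-0.4]}' 60
python3 - <<'E'
from h import *
for n in("scene","top"):
    p,D=camera(n);cv2.imwrite(f"pics/{n}7.png",p);np.save(f"pics/{n}7d.npy",D)
E
```

```text
t: 20.8
eef_pos: [0.4462, -0.0907, 0.1797]
orientation: [0.001, 0.492, 0.87, 0.0]
ft_force: [0.1, -0.8, -0.3]
finger_gap: 0.0603
```

View pics/scene7.png

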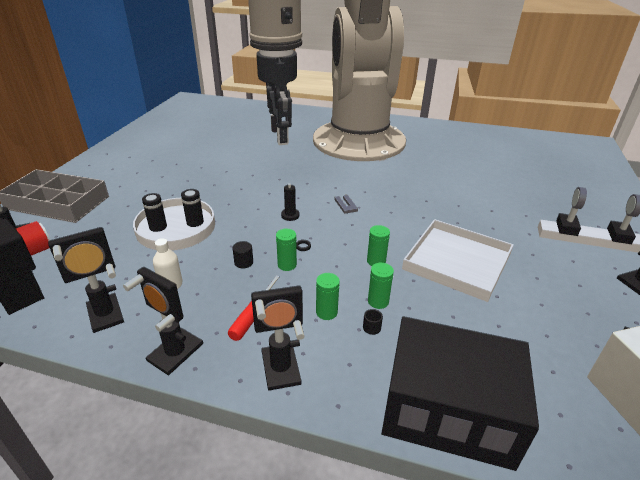

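View pics/top7.png

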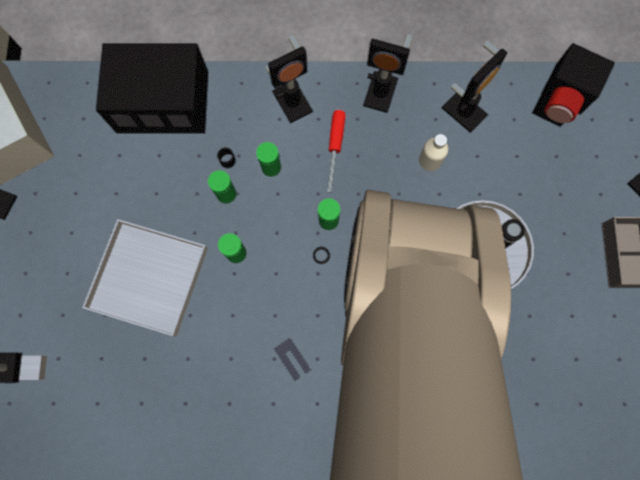

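```bash
python3 -c "
from cell import ticket;print(ticket.job_done())"
```

```text
the job is handed in; nothing more can be done
None
```

I lifted each post clear of the table, and both turned out to be hollow. I stood them side by side in the round tray, let go of both and backed the arm away. I handed the job in at about 21 s.

- **Weight:** the wrist read about 1.2–2.0 N of extra downward load for each post. That fits the 1.6 N expected for a hollow post and is well short of the 5.9 N for a cored one. The unloaded reading wanders by up to about 0.7 N, too little to change the result.
- **Placement:** the last scene picture shows both posts upright inside the round tray, at pixels (155, 212) and (192, 208). The gripper is open and clear of them. The square tray is empty and the green look-alikes are where they were.
- **Limited check:** in the last top picture the arm hid one of the posts, so for that post I relied on the scene picture alone.

No check failed. The forces I read were all under about 11 N, though I read them only at the end of each move.

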